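# Step the tile decorating wheel back one notch

### The job

One petal of the eave tile was skipped, so set the ratchet decorating wheel back by exactly one notch: with a fingertip on the pawl's red-ball thumb lever flip the pawl up out of the teeth, push the wheel counter-clockwise (seen from above) one notch by one of its wooden turning pegs, then tip the pawl down again so that it drops fully into the new notch. The glaze is wet: do not touch the tile, let it ride round on the wheel, and leave the jar, brush, tube tile and ridge beast where they stand.

Things in the scene. Friction and masses are not known exactly. Their poses are not given: they have to be found in the camera images.
- stand: Fixed dark green cast-iron base of the decorating wheel: plate 240 (x) x 270 (y) x 12 mm, origin under its centre on the table, z up through the vertical wheel axis. The pawl post stands on it at its own (-72, +114) mm and is 22 mm wide, 14 mm along x, 103 mm tall. The pawl works in the upright plane own y = +114 mm.
- wheel (a joint): Turn of the wheel about its vertical axis, rad; within 0.06 of 0 at the start, grows counter-clockwise seen from above = BACKWARD (the way the lowered pawl blocks). One notch is 30 degrees = 0.524 rad; at 0 and 0.524 the pawl nose is in the middle of a tooth root, with 0.08 rad of play either side. About 1.5 N at a peg turns it; it stays where it is left.
- wheel_mid (a point): Centre of the top face of the steel wheel (244 mm diameter), on its axis, 75 mm above the table; turns with the wheel. Round the rim, from radius 100 to 122 mm, stand 12 saw teeth 8 mm tall (crests 83 mm above the table) with flat roots 28 mm long between them.
- peg1 (a point): Centre of the top of an upright wooden turning peg fixed to the wheel face: 16 mm diameter, 88 mm from the wheel axis, its top 130 mm above the table and its foot on the wheel face. At wheel joint 0 it is 30 degrees counter-clockwise from the stand's own +x.
- peg2 (a point): The second such peg, top centre; 150 degrees from the stand's own +x at wheel joint 0.
- peg3 (a point): The third such peg, top centre; 270 degrees from the stand's own +x at wheel joint 0 (the farthest from the pawl).
- pawl (a joint): Angle of the steel pawl about its pivot, rad: 0 = nose fully down in a tooth root (locked), grows as the nose lifts; 1.3 = thrown over against its stop, clear of the teeth. A tumbler: its weight holds it down below about 0.7 rad and thrown over beyond that, so it stays by itself in either position; a push under 2 N moves it.
- pawl_pivot (a point): The pawl's pivot pin, 95 mm above the table, fixed, along the stand's own y. The nose arm (77 mm long, 12 mm wide, top face 4 mm above the pivot) points to own +x when down, 75 degrees up when thrown over. A fingertip lowered to 25 mm above the pivot in the angle between thumb lever and arm throws the pawl up when moved to own -x, and later tips it down when moved to own +x.
- pawl_ball (a point): Centre of the red ball, 18 mm diameter, at the end of the thumb lever (8 mm rod), 55 mm from the pivot. The lever makes 100 degrees with the nose arm: it stands up, leaning 10 degrees to the stand's own -x, when the pawl is down, and lies nearly level towards own -x, less than 15 mm above the pivot, when thrown over.
- pawl_nose (a point): Middle of the underside of the pawl's nose, 72 mm along the arm from the pivot and 19.5 mm below it when down.
- tile_mid (a point): Centre, half-way up, of the loose round grey eave-tile end lying in the middle of the wheel: 130 mm diameter, 22 mm thick, top 97 mm above the table, twelve petals in relief, some glazed amber. Wet: not to be touched.
- ridge_beast: Loose amber glazed ridge beast, base 75 x 46 mm, 106 mm tall; origin under its base. Bystander.
- glaze_jar: Loose closed blue glaze jar, 64 mm diameter, 75 mm tall; origin under its base. Bystander.
- tube_tile: Loose yellow half-round tile, 150 x 84 mm, 42 mm tall, lying hollow side down; origin on the table under its middle. Bystander.
- brush: Loose brush, 190 mm long, lying on the table; origin under it. Bystander.

How it is judged:
On the way, in this order (a step that is already met when the one before it is completed fails the run):
1. the pawl is lifted clear of the teeth before the wheel has been turned (value of joint pawl above 0.3 rad and value of joint wheel between -0.2 and 0.13 rad), for 0.2 s.
2. with the pawl up, the wheel is pushed backward past the tooth (value of joint pawl above 0.3 rad and value of joint wheel above 0.25 rad), for 0.2 s.
At the end, for the whole second after the job is handed in: The wheel rests one notch (30 degrees, give or take 6) counter-clockwise of the middle of its starting notch, the pawl is fully down in the new notch (within 2 degrees), both are still, and the tile lies centred on the wheel within 10 mm (value of joint wheel between 0.42 and 0.625 rad and value of joint pawl below 0.035 rad and velocity of joint wheel between -0.05 and 0.05 rad/s and velocity of joint pawl between -0.1 and 0.1 rad/s and horizontal distance between tile_mid and wheel_mid below 0.01 m and height (world z) of tile_mid between 0.08 and 0.092 m); the robot touches nothing.
It fails at once if the wet tile is touched (contact force between any of the fingers, the arm and eave_tile above 0.3 N).
It fails at once if the tile is lifted or shifted off the middle of the wheel (horizontal distance between tile_mid and wheel_mid above 0.012 m or height (world z) of tile_mid above 0.096 m).
It fails at once if a bystander is moved or lifted (distance of any of ridge_beast, glaze_jar, tube_tile, brush from where it was at the start of the episode above 0.02 m).
It also fails if it takes over 58 s, if anything falls off the work surface, if the arm or the gripper's body presses on something with over 40 N, if the wrist force passes 120 N, or if a joint passes its speed limit or range.

### The arm

A 7-joint arm with a two-finger parallel gripper is mounted at the origin on the work surface. World frame = base frame: x ahead of the robot, y to its left, z up, the work surface at z = 0. Lengths are in m, angles in rad, forces in N, time in s.
With the tool pointing down it reaches from about 0.425 to 0.95 m from the base axis. Payload 4.7 kg.
Tool frame: the origin (TCP) lies midway between the tips of the shut fingers; the grasp point (between the pads) lies 19 mm behind it (ctrl.grasp_offset is the distance from the TCP to the grasp point, in m); z points along the fingers, y is the line along which they close (so a half turn about z gives the same grasp; the last joint's range is limited). The gripper opens to 87 mm and grips with 3 to 60 N. Pads are 19 mm wide; open, the fingers measure 117 mm over their backs; the gripper's body (75 mm by 190 mm) begins 51 mm behind the grasp point.
Start: joints at [-1.349, 0.469, -0.049, 1.532, 0.024, 1.141, -0.082], TCP at [0.167, 0.654, 0.223] pointing down, gripper open.
Joint ranges: [-2.59, 2.59], [-0.33, 1.99], [-1.39, 1.29], [0.1, 2.45], [-1.04, 4.18], [0.21, 1.99], [-2.66, 2.66]. Speed limits (rad/s): [2.57, 2.57, 3.14, 3.14, 3.14, 3.14, 3.14].

### API

Orientations are given as a unit quaternion [w, x, y, z].
In Python, from cell import ctrl gives the robot as it stands.
- The arm moves only by the tool carry_out, never from a script. Its argument "rows" is a list of rows, each a list of 3 entries, a list of its own where there are three numbers: the shift along the world's x, y, z in mm, then the turn, a rotation vector about the world's x, y, z in degrees, then the closure in counts, from 0 (fully open) to 255 (shut). A call has 1 to 20 rows; each row is the pose to reach, as a shift and turn from the pose commanded when the call began; what a row does not reach only later rows make up. A row lasts 1/10 s, in which the tool goes at most 50 mm and 8.59 degrees, less where a joint would pass 70% of its speed; a pose out of reach is approached as far as the arm can. A call with a gripper value outside its range is refused whole. The fingers move at their own pace and stop on an object; "grip_force" is the grip in N (left out, the last holds). Time passes only in rows, so rows that repeat a pose let the fingers close. It gives the time, the measured TCP pose, the force, the opening and the grip force at its end, in the units of the state.
- ctrl.get_obs(): the state, without advancing time (a new reading comes with each control period).
- ctrl.snapshot(name): name is "scene" or "top"; returns the picture (384x512x3 uint8, blue, green, red); there is no depth.
- ctrl.get_calibration(name): a dict with "mtx" (3x3 intrinsics, pixels), "camera_from_world" (4x4, takes a point from world to camera coordinates). Camera axes: x right, y down, z forward; pixel columns grow to the right and rows downward; lengths in m; the calibration is good to about 2 mm. A picture is of the moment at which its call begins. get_calibration takes no time and is no camera call.
- ctrl.hand_in(): hands the job in; it is judged then, once.
The state is a dict: "time": time; "joint_pos": joint angles; "qvel": joint speeds; "joint_efforts": joint torques, N m; "tool_pos": TCP position; "ee_rot": TCP orientation; "contact_force": force on the tool from outside, world axes, zero at the start; "torque": the same for the moment, N m; "gripper_width": finger opening in m; "grip_force": force on a finger pad.
Only numpy, scipy, OpenCV 4.12 (cv2) and the standard library are available. Lean on these libraries where they do the work, as an engineer would, in place of code of your own. Each camera call takes 0.05 s, during which the arm holds its last target. There are 200 camera calls.

## Working session

There is one attempt and no reset: what is moved stays moved. The work goes in short steps, Python scripts to look and compute and a tool call to move; the robot and the scene stay as the last step left them, time stands still between calls to the robot, and variables do not carry over. Pictures are saved under pics/ and viewed, at most 10 in all, crops included, and the job is handed in when it is done.

Besides the shell and the picture viewer there is one more tool, called after "Emit:" by a JSON object that holds its "api" and its "payload", one argument or row to a line. carry_out: Moves the arm, as the interface text tells. Its arguments: {"type":"object","properties":{"rows":{"type":"array"},"grip_force":{"type":"number"}},"required":["rows"]}

```bash
mkdir -p pics; ls
python3 - <<'E'
from cell import ctrl
import cv2,numpy as np
for n in("scene","top"):
    im=ctrl.snapshot(n); cv2.imwrite(f"pics/{n}0.png",im)
    c=ctrl.get_calibration(n); print(n,np.round(c["mtx"],1).tolist(),np.round(c["camera_from_world"],3).tolist())
o=ctrl.get_obs(); print(o["time"],o["tool_pos"],o["ee_rot"],o["gripper_width"])
E
```

```text
pics
scene [[476.0, 0.0, 253.1], [0.0, 476.0, 201.8], [0.0, 0.0, 1.0]] [[0.381, 0.925, -0.014, -0.192], [0.708, -0.301, -0.639, -0.284], [-0.595, 0.234, -0.769, 1.836], [0.0, 0.0, 0.0, 1.0]]
top [[457.3, 0.0, 262.3], [0.0, 457.3, 192.3], [0.0, 0.0, 1.0]] [[0.009, -1.0, 0.019, -0.017], [-0.998, -0.01, -0.064, 0.514], [0.064, -0.018, -0.998, 1.366], [0.0, 0.0, 0.0, 1.0]]
0.1 [0.16740619 0.65337718 0.22163171] [-5.83274517e-05  1.25078158e-01  9.92146530e-01 -8.44666616e-04] 0.08704400631468809
```

View pics/scene0.png

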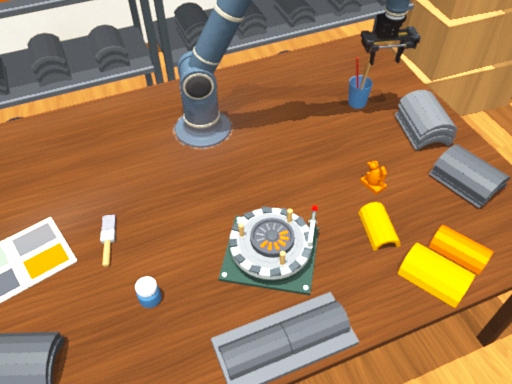

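View pics/top0.png

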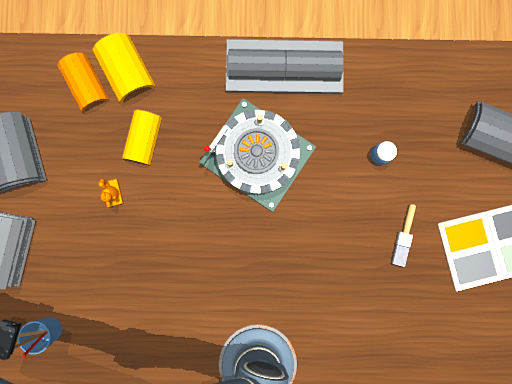

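The scene picture shows the wheel at about (270,243) with the red ball at (314,208). In the top picture the stand centre is near (257,152), with corners at about (243,102), (312,148), (272,208) and (203,160). The red ball is at (207,149) and the pegs are near (260,120), (229,163) and (282,168).

```bash
cat > h.py <<'E'
from cell import ctrl
import cv2,numpy as np
def cal(n):
    c=ctrl.get_calibration(n); return np.array(c["mtx"]),np.array(c["camera_from_world"])
def ray(n,p,z):
    K,T=cal(n); R=T[:3,:3]; o=-R.T@T[:3,3]; d=R.T@np.linalg.solve(K,[p[0],p[1],1]); return o+d*(z-o[2])/d[2]
def proj(n,P):
    K,T=cal(n); q=K@(T[:3,:3]@np.asarray(P)+T[:3,3]); return q[:2]/q[2]
def tri(ps,pt):
    A=[K@T[:3] for K,T in(cal("scene"),cal("top"))]
    X=cv2.triangulatePoints(A[0],A[1],np.float64(ps).reshape(2,1),np.float64(pt).reshape(2,1)); return (X[:3]/X[3]).ravel()
def blobs(im,lo,hi,box,amin=4):
    m=cv2.inRange(cv2.cvtColor(im,cv2.COLOR_BGR2HSV),lo,hi); x0,y0,x1,y1=box
    k=np.zeros_like(m);k[y0:y1,x0:x1]=m[y0:y1,x0:x1]
    n,l,s,c=cv2.connectedComponentsWithStats(k); return [(c[i].round(1).tolist(),int(s[i,4])) for i in range(1,n) if s[i,4]>=amin],k
E
python3 - <<'E'
from h import *
S=cv2.imread("pics/scene0.png");T=cv2.imread("pics/top0.png")
bs,_=blobs(S,(0,150,120),(4,255,255),(290,190,335,230),3);bt,_=blobs(T,(0,150,120),(4,255,255),(190,135,225,165),3)
print("red",bs,bt)
if bs and bt: print(tri(max(bs,key=lambda b:b[1])[0],max(bt,key=lambda b:b[1])[0]))
_,g=blobs(T,(60,40,20),(100,255,140),(195,95,325,215))
p=cv2.findNonZero(g);r=cv2.minAreaRect(p);box=cv2.boxPoints(r)
W=np.array([ray("top",b,.012) for b in box]);print("rect",box.round(1).tolist(),W.round(4).tolist(),W.mean(0).round(4))
print([np.linalg.norm(W[i]-W[i-1]).round(3) for i in range(4)])
print("pegs",blobs(S,(12,70,120),(25,190,255),(215,195,330,290))[0],blobs(T,(12,70,120),(25,190,255),(200,100,315,205))[0])
# wheel disc: dark/white ellipse
cv2.imwrite("pics/c0.png",np.hstack([cv2.resize(S[195:300,215:330],None,fx=3.4,fy=3.4,interpolation=3),cv2.resize(T[95:200,200:315],None,fx=3.4,fy=3.4,interpolation=3)]))
E
```

```text
red [([314.2, 207.9], 23)] [([206.6, 148.4], 29)]
[0.62397978 0.1444983  0.15161735]
rect [[198.8000030517578, 162.1999969482422], [244.1999969482422, 94.19999694824219], [315.29998779296875, 141.5], [269.8999938964844, 209.60000610351562]] [[0.6035, 0.1817, 0.012], [0.8156, 0.0463, 0.012], [0.6713, -0.1729, 0.012], [0.4616, -0.0355, 0.012]] [0.638  0.0049 0.012 ]
[np.float64(0.259), np.float64(0.252), np.float64(0.262), np.float64(0.251)]
pegs [([273.2, 229.5], 4213), ([241.0, 230.4], 49), ([282.0, 236.0], 5), ([281.7, 258.5], 53), ([284.4, 251.6], 5)] [([213.6, 118.8], 1217), ([293.0, 114.3], 1414), ([258.5, 119.9], 13), ([302.0, 185.9], 1042), ([229.9, 164.3], 14), ([219.0, 191.3], 1150), ([282.6, 167.4], 7)]
```

View pics/c0.png

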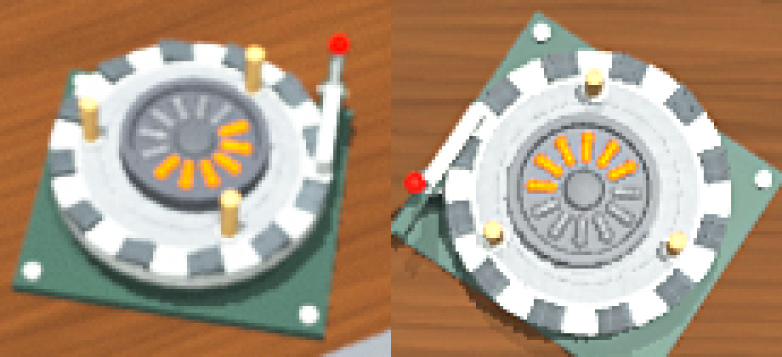

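The crop shows ball, arm and pegs clearly: the nose arm runs from the ball towards +x/−y, and the peg tops in the top view are near (259,117), (229,162) and (284,165). Rect centre to ball is 140.2 mm, which matches the 140 mm expected.

Run:
```python
from h import *
S=cv2.imread("pics/scene0.png");T=cv2.imread("pics/top0.png")
# wheel outline: low saturation
for n,I,b in(("top",T,(210,100,302,196)),("scene",S,(220,200,318,285))):
    _,m=blobs(I,(0,0,60),(180,45,255),b)
    m=cv2.morphologyEx(m,cv2.MORPH_OPEN,np.ones((7,7)))
    c=max(cv2.findContours(m,0,1)[0],key=cv2.contourArea)
    e=cv2.fitEllipse(cv2.convexHull(c)); print(n,"wheel",e,ray(n,e[0],.079).round(4))
# bolts
print("bolts", [ (c,a,ray("top",c,.014).round(4).tolist()) for c,a in blobs(T,(0,0,190),(180,60,255),(236,97,252,109))[0]+blobs(T,(0,0,190),(180,60,255),(304,141,316,154))[0]+blobs(T,(0,0,190),(180,60,255),(265,200,280,212))[0]])
tp=[(259.4,117.1),(229.4,162.4),(284.4,165)];sp=[(290,209.7),(241.5,224.7),(282.9,253.2)]
W=np.array([ray("top",p,.13) for p in tp]);print("pegs top",W.round(4).tolist(),W.mean(0)); 
V=np.array([ray("scene",p,.13) for p in sp]);print("pegs scene",V.round(4).tolist(),V.mean(0))
for Q in(W,V):
    d=Q-Q.mean(0); print(np.degrees(np.arctan2(d[:,1],d[:,0])).round(1),np.hypot(d[:,0],d[:,1]).round(4))
print("ball top/scene at .149",ray("top",(206.6,148.4),.149),ray("scene",(314.2,207.9),.149))
```

```text
top wheel ((256.8742370605469, 151.21194458007812), (83.7400131225586, 85.97189331054688), 100.42939758300781) [0.629  0.0061 0.079 ]
scene wheel ((270.69647216796875, 242.6491241455078), (73.53971099853516, 85.49010467529297), 91.66392517089844) [6.412e-01 5.000e-04 7.900e-02]
bolts [([243.9, 103.9], 22, [0.7847, 0.0469, 0.014]), ([309.2, 147.0], 23, [0.6538, -0.1539, 0.014]), ([271.0, 204.4], 25, [0.4773, -0.0385, 0.014])]
pegs top [[0.7176, 0.0003, 0.13], [0.5888, 0.0826, 0.13], [0.5832, -0.0707, 0.13]] [0.62986595 0.00403846 0.13      ]
pegs scene [[0.5874, 0.0856, 0.13], [0.583, -0.0667, 0.13], [0.7186, 0.0023, 0.13]] [0.62967454 0.00705474 0.13      ]
[  -2.5  117.6 -122. ] [0.0878 0.0886 0.0881]
[ 118.3 -122.3   -3.1] [0.0892 0.0873 0.0891]
ball top/scene at .149 [0.62429407 0.14452549 0.149     ] [0.62223927 0.14591203 0.149     ]
```

Stand centre ≈ (0.630, 0.005), yaw ≈ −33° (bolts, ball and rim agree), wheel joint ≈ 0. That puts the pivot at about (0.632, 0.140). I'll shut the fingers and move above own (−50, 114) = world (0.650, 0.128).

Emit:
{"api": "carry_out", "payload": {
  "rows": [
    [[27, -29, 0], [0, 0, -2], 255],
    [[60, -65, 0], [0, 0, -4], 255],
    [[95, -103, 0], [0, 0, -6], 255],
    [[130, -141, 0], [0, 0, -8], 255],
    [[165, -180, 0], [0, 0, -10], 255],
    [[200, -218, 0], [0, 0, -12], 255],
    [[235, -256, 0], [0, 0, -14], 255],
    [[270, -294, -5], [0, 0, -16], 255],
    [[305, -332, -10], [0, 0, -18], 255],
    [[340, -370, -15], [0, 0, -18.6], 255],
    [[375, -408, -20], [0, 0, -18.6], 255],
    [[410, -446, -20], [0, 0, -18.6], 255],
    [[440, -479, -20], [0, 0, -18.6], 255],
    [[465, -506, -20], [0, 0, -18.6], 255],
    [[478, -520, -20], [0, 0, -18.6], 255],
    [[483, -526, -20], [0, 0, -18.6], 255],
    [[483, -526, -20], [0, 0, -18.6], 255],
    [[483, -526, -20], [0, 0, -18.6], 255],
    [[483, -526, -20], [0, 0, -18.6], 255]
  ]
}}

```text
time: 2.0
tool_pos: [0.6493, 0.1306, 0.2026]
ee_rot: [-0.001, 0.282, 0.959, 0.001]
contact_force: [-0.1, -0.2, 0.3]
gripper_width: 0.0002
grip_force: 0.0
```

Run:
```python
from h import *
o=ctrl.get_obs();print(o["time"],o["tool_pos"],o["ee_rot"],o["contact_force"],o["gripper_width"])
from scipy.spatial.transform import Rotation as R
q=o["ee_rot"];M=R.from_quat([q[1],q[2],q[3],q[0]]).as_matrix();print("y dir",np.degrees(np.arctan2(M[1,1],M[0,1])),M[:,2].round(3))
S=ctrl.snapshot("scene");T=ctrl.snapshot("top")
cv2.imwrite("pics/c1.png",np.hstack([cv2.resize(S[165:285,235:350],None,fx=3.4,fy=3.4,interpolation=3),cv2.resize(T[80:200,190:305],None,fx=3.4,fy=3.4,interpolation=3)]))
```

```text
2.0 [0.64927469 0.13056841 0.20256421] [-5.92059358e-04  2.82028897e-01  9.59405583e-01  5.27213552e-04] [-0.13807141 -0.1884983   0.34494956] 0.00019934806218850572
y dir 57.23729558863689 [-0.001  0.001 -1.   ]
```

View pics/c1.png

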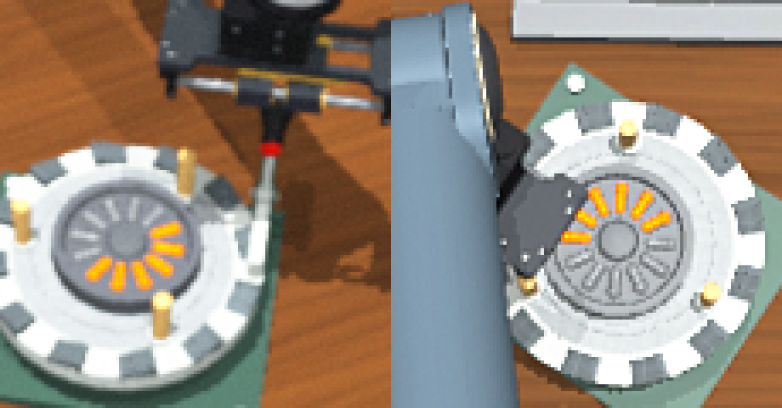

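The fingers are shut and hover over the arm just beside the red ball (crop 271,149), with the gripper body lying across the pawl plane as intended. Next I lower the tip to 25 mm above the pivot, then sweep towards own −x.

Emit:
{"api": "carry_out", "payload": {
  "rows": [
    [[1, -1, -25], [0, 0, 0], 255],
    [[1, -1, -50], [0, 0, 0], 255],
    [[1, -1, -70], [0, 0, 0], 255],
    [[1, -1, -80], [0, 0, 0], 255],
    [[1, -1, -82], [0, 0, 0], 255],
    [[1, -1, -82], [0, 0, 0], 255],
    [[1, -1, -82], [0, 0, 0], 255],
    [[1, -1, -82], [0, 0, 0], 255]
  ]
}}

```text
time: 2.9
tool_pos: [0.6522, 0.1271, 0.1218]
ee_rot: [0.001, 0.284, 0.959, 0.001]
contact_force: [-0.8, -0.8, 0.4]
gripper_width: 0.0005
grip_force: 0.0
```

Emit:
{"api": "carry_out", "payload": {
  "rows": [
    [[-4, 3, 0], [0, 0, 0], 255],
    [[-8, 5, 0], [0, 0, 0], 255],
    [[-12, 8, 0], [0, 0, 0], 255],
    [[-16, 10, 0], [0, 0, 0], 255],
    [[-20, 13, 0], [0, 0, 0], 255],
    [[-24, 16, 0], [0, 0, 0], 255],
    [[-28, 18, 0], [0, 0, 0], 255],
    [[-32, 21, 0], [0, 0, 0], 255],
    [[-36, 23, 0], [0, 0, 0], 255],
    [[-40, 26, 0], [0, 0, 0], 255],
    [[-44, 29, 0], [0, 0, 0], 255],
    [[-48, 31, 0], [0, 0, 0], 255],
    [[-52, 34, 0], [0, 0, 0], 255],
    [[-52, 34, 0], [0, 0, 0], 255],
    [[-52, 34, 0], [0, 0, 0], 255]
  ]
}}

```text
time: 4.4
tool_pos: [0.5994, 0.1611, 0.1206]
ee_rot: [-0.0, 0.284, 0.959, 0.0]
contact_force: [0.4, 0.7, -0.2]
gripper_width: 0.0008
grip_force: 0.0
```

Run:
```python
from h import *
S=ctrl.snapshot("scene");T=ctrl.snapshot("top")
cv2.imwrite("pics/c2.png",np.hstack([cv2.resize(S[165:285,235:350],None,fx=3.4,fy=3.4,interpolation=3),cv2.resize(T[80:200,190:305],None,fx=3.4,fy=3.4,interpolation=3)]))
for p in(0,.4,.7,1.0,1.3):
    a=np.radians(100)+p; ox=-72+55*np.cos(a); z=.095+.055*np.sin(a)
    c=np.array([.63,.005]);P=c+(ox*np.array([.8387,-.5446])+114*np.array([.5446,.8387]))/1000
    print(p,proj("scene",[*P,z]).round(1),proj("top",[*P,z]).round(1))
print(blobs(S,(0,150,120),(4,255,255),(280,180,350,240),3)[0],blobs(T,(0,150,120),(4,255,255),(180,125,225,185),3)[0])
```

```text
0 [314.2 208.3] [206.4 148.6]
0.4 [314.6 204.7] [202.6 155.2]
0.7 [314.8 203.9] [200.5 159.4]
1.0 [314.7 204.7] [199.4 162.6]
1.3 [314.3 207. ] [199.3 164.5]
[] []
```

View pics/c2.png

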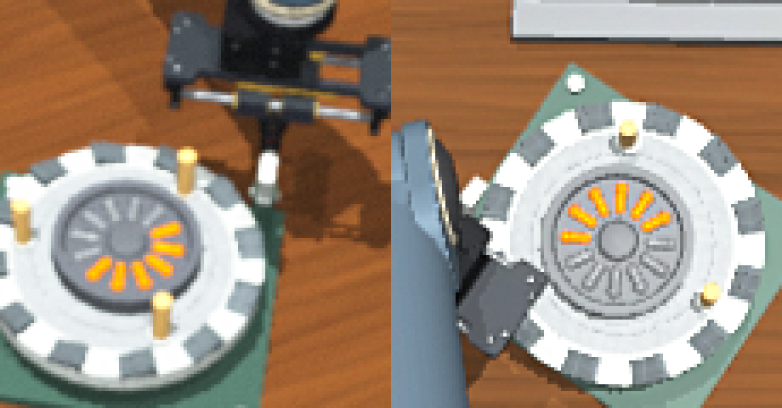

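The nose arm stands up (white block at crop 266,165 in the scene view) and the wheel has not moved, so the pawl is thrown over. I lift off, cross to peg3's −x side at own (−35, −82) and lower to z ≈ 0.108, which is above the tile top.

Emit:
{"api": "carry_out", "payload": {
  "rows": [
    [[0, 0, 30], [0, 0, 0], 255],
    [[0, 0, 65], [0, 0, 0], 255],
    [[0, 0, 90], [0, 0, 0], 255],
    [[-7, -30, 95], [0, 0, 0], 255],
    [[-15, -70, 95], [0, 0, 0], 255],
    [[-23, -110, 95], [0, 0, 0], 255],
    [[-32, -150, 95], [0, 0, 0], 255],
    [[-39, -185, 95], [0, 0, 0], 255],
    [[-43, -206, 95], [0, 0, 0], 255],
    [[-43, -206, 95], [0, 0, 0], 255],
    [[-43, -206, 95], [0, 0, 0], 255],
    [[-43, -206, 65], [0, 0, 0], 255],
    [[-43, -206, 35], [0, 0, 0], 255],
    [[-43, -206, 10], [0, 0, 0], 255],
    [[-43, -206, -8], [0, 0, 0], 255],
    [[-43, -206, -13], [0, 0, 0], 255],
    [[-43, -206, -13], [0, 0, 0], 255],
    [[-43, -206, -13], [0, 0, 0], 255]
  ]
}}

```text
time: 6.3
tool_pos: [0.5574, -0.0444, 0.1084]
ee_rot: [0.001, 0.283, 0.959, 0.0]
contact_force: [-0.2, 1.3, 0.7]
gripper_width: 0.0006
grip_force: 0.0
```

Run:
```python
from h import *
S=ctrl.snapshot("scene");T=ctrl.snapshot("top")
cv2.imwrite("pics/c3.png",np.hstack([cv2.resize(S[165:285,215:330],None,fx=3.4,fy=3.4,interpolation=3),cv2.resize(T[80:200,190:305],None,fx=3.4,fy=3.4,interpolation=3)]))
print(blobs(S,(0,150,120),(4,255,255),(280,180,350,240),3)[0],blobs(T,(0,150,120),(4,255,255),(180,125,225,185),3)[0])
```

```text
[([314.4, 206.0], 18)] [([199.5, 164.4], 28)]
```

View pics/c3.png

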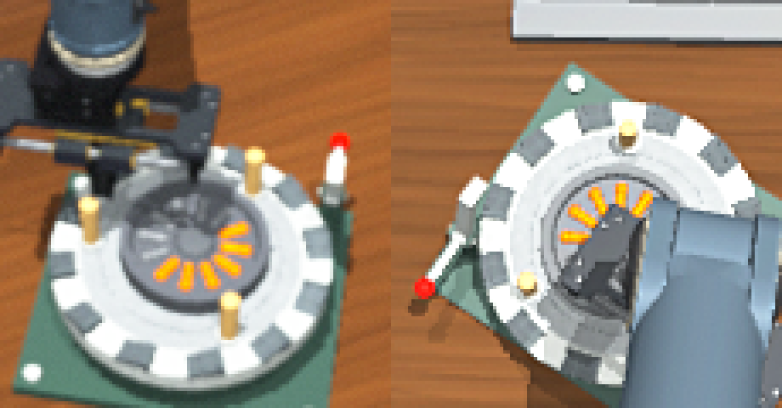

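Ball at top pixel (199.5,164.4) means the pawl is at 1.3. The tip is beside peg3 (crop 90,205) and clear of the tile. Now I push along own +x by about 58 mm.

Emit:
{"api": "carry_out", "payload": {
  "rows": [
    [[3, -2, 0], [0, 0, 0], 255],
    [[7, -4, 0], [0, 0, 0], 255],
    [[10, -6, 0], [0, 0, 0], 255],
    [[13, -8, 0], [0, 0, 0], 255],
    [[16, -10, 0], [0, 0, 0], 255],
    [[19, -12, 0], [0, 0, 0], 255],
    [[22, -14, 0], [0, 0, 0], 255],
    [[25, -16, 0], [0, 0, 0], 255],
    [[28, -18, 0], [0, 0, 0], 255],
    [[31, -20, 0], [0, 0, 0], 255],
    [[34, -22, 0], [0, 0, 0], 255],
    [[37, -24, 0], [0, 0, 0], 255],
    [[40, -26, 0], [0, 0, 0], 255],
    [[43, -28, 0], [0, 0, 0], 255],
    [[46, -30, 0], [0, 0, 0], 255],
    [[48, -31, 0], [0, 0, 0], 255],
    [[49, -32, 0], [0, 0, 0], 255],
    [[49, -32, 0], [0, 0, 0], 255],
    [[49, -32, 0], [0, 0, 0], 255]
  ]
}}

```text
time: 8.3
tool_pos: [0.6066, -0.0731, 0.1075]
ee_rot: [-0.0, 0.282, 0.959, 0.002]
contact_force: [1.3, 7.6, -0.7]
gripper_width: 0.0002
grip_force: 3.4
```

Run:
```python
from h import *
S=ctrl.snapshot("scene");T=ctrl.snapshot("top")
cv2.imwrite("pics/c4.png",np.hstack([cv2.resize(S[165:285,215:330],None,fx=3.4,fy=3.4,interpolation=3),cv2.resize(T[80:200,190:305],None,fx=3.4,fy=3.4,interpolation=3)]))
for th in(.42,.524,.625):
    print(th,[(proj("scene",P).round(1).tolist(),proj("top",P).round(1).tolist()) for k in(30,150,270) for a in[np.radians(k-33)+th] for P in[[.63+.088*np.cos(a),.005+.088*np.sin(a),.13]]])
```

```text
0.42 [([293.2, 247.4], [246.4, 118.8]), ([278.6, 206.1], [237.3, 172.2]), ([240.8, 235.0], [288.5, 153.3])]
0.524 [([295.3, 245.4], [243.4, 120.1]), ([275.6, 205.5], [239.9, 174.2]), ([241.7, 237.5], [288.8, 150.0])]
0.625 [([297.1, 243.3], [240.6, 121.7]), ([272.6, 205.2], [242.7, 175.8]), ([242.8, 239.9], [288.9, 146.9])]
```

View pics/c4.png

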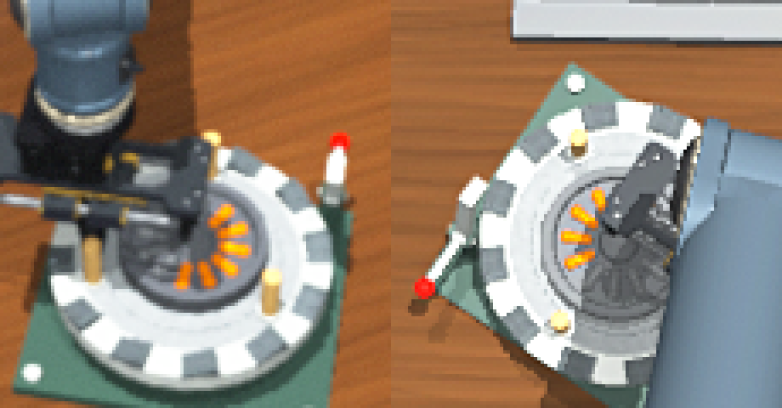

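The pegs now sit at scene (295,246) and top (239.7,174), so the wheel is at about 0.49–0.51. The tip shows a 7 N sideways load, so I relieve that, push 2 mm more, back off towards own −x and lift.

Emit:
{"api": "carry_out", "payload": {
  "rows": [
    [[1, 2, 0], [0, 0, 0], 255],
    [[3, 2, 0], [0, 0, 0], 255],
    [[4, 2, 0], [0, 0, 0], 255],
    [[4, 2, 0], [0, 0, 0], 255],
    [[1, 4, 0], [0, 0, 0], 255],
    [[-3, 6, 0], [0, 0, 0], 255],
    [[-9, 10, 0], [0, 0, 0], 255],
    [[-17, 16, 0], [0, 0, 0], 255],
    [[-17, 16, 0], [0, 0, 0], 255],
    [[-17, 16, 20], [0, 0, 0], 255],
    [[-17, 16, 60], [0, 0, 0], 255],
    [[-17, 16, 100], [0, 0, 0], 255],
    [[-30, 30, 105], [0, 0, 0], 255],
    [[-60, 30, 105], [0, 0, 0], 255],
    [[-60, 30, 105], [0, 0, 0], 255]
  ]
}}

```text
time: 9.9
tool_pos: [0.5424, -0.0471, 0.2128]
ee_rot: [-0.001, 0.284, 0.959, 0.0]
contact_force: [-0.1, -0.2, -0.1]
gripper_width: 0.0004
grip_force: 0.0
```

Run:
```python
from h import *
S=ctrl.snapshot("scene");T=ctrl.snapshot("top")
cv2.imwrite("pics/c5.png",np.hstack([cv2.resize(S[165:285,215:330],None,fx=3.4,fy=3.4,interpolation=3),cv2.resize(T[80:200,190:305],None,fx=3.4,fy=3.4,interpolation=3)]))
print("pegs",blobs(S,(12,70,170),(25,190,255),(225,195,318,285))[0],blobs(T,(12,70,170),(25,190,255),(215,105,300,195))[0])
```

```text
pegs [([292.8, 202.8], 262), ([246.2, 197.1], 10), ([291.1, 198.0], 10), ([303.4, 210.4], 197), ([316.5, 213.9], 11), ([225.9, 227.7], 7), ([278.7, 229.7], 9), ([285.5, 230.2], 4), ([225.5, 232.5], 4), ([226.8, 236.6], 14), ([278.6, 238.6], 5), ([285.5, 236.0], 4), ([242.2, 243.6], 46), ([225.2, 245.8], 4), ([294.8, 250.9], 50), ([315.1, 281.8], 25), ([232.0, 284.0], 5)] [([289.2, 107.4], 51), ([270.1, 106.4], 14), ([224.8, 109.2], 37), ([240.2, 174.1], 23), ([218.9, 182.6], 31), ([220.4, 188.5], 35), ([219.8, 193.5], 21)]
```

View pics/c5.png

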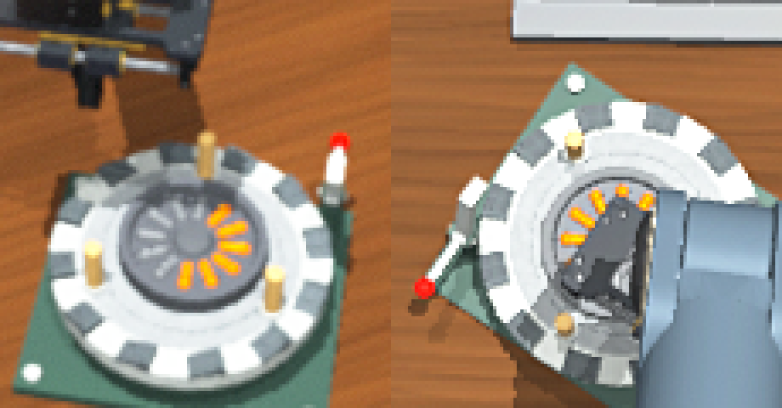

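Peg tops at scene (242,238), (295.6,245) and (275.6,205.6) match the wheel at about 0.53, and the pawl is still up. I go over own (−92, 114), lower to z 0.120, and sweep towards own +x to tip the pawl down.

Emit:
{"api": "carry_out", "payload": {
  "rows": [
    [[10, 30, 0], [0, 0, 0], 255],
    [[23, 65, 0], [0, 0, 0], 255],
    [[36, 102, 0], [0, 0, 0], 255],
    [[49, 140, 0], [0, 0, 0], 255],
    [[62, 175, 0], [0, 0, 0], 255],
    [[70, 198, 0], [0, 0, 0], 255],
    [[70, 198, 0], [0, 0, 0], 255],
    [[70, 198, 0], [0, 0, 0], 255],
    [[70, 198, -30], [0, 0, 0], 255],
    [[70, 198, -60], [0, 0, 0], 255],
    [[70, 198, -85], [0, 0, 0], 255],
    [[70, 198, -93], [0, 0, 0], 255],
    [[70, 198, -93], [0, 0, 0], 255],
    [[70, 198, -93], [0, 0, 0], 255]
  ]
}}

```text
time: 11.4
tool_pos: [0.6165, 0.1502, 0.1209]
ee_rot: [0.001, 0.284, 0.959, 0.0]
contact_force: [1.3, 0.5, 0.1]
gripper_width: 0.0002
grip_force: 0.0
```

Emit:
{"api": "carry_out", "payload": {
  "rows": [
    [[4, -3, 0], [0, 0, 0], 255],
    [[8, -5, 0], [0, 0, 0], 255],
    [[12, -8, 0], [0, 0, 0], 255],
    [[15, -10, 0], [0, 0, 0], 255],
    [[18, -12, 0], [0, 0, 0], 255],
    [[21, -14, 0], [0, 0, 0], 255],
    [[24, -16, 0], [0, 0, 0], 255],
    [[27, -18, 0], [0, 0, 0], 255],
    [[30, -20, 0], [0, 0, 0], 255],
    [[33, -22, 0], [0, 0, 0], 255],
    [[36, -24, 0], [0, 0, 0], 255],
    [[39, -26, 0], [0, 0, 0], 255],
    [[42, -28, 0], [0, 0, 0], 255],
    [[42, -28, 0], [0, 0, 0], 255],
    [[42, -28, 0], [0, 0, 0], 255],
    [[42, -28, 30], [0, 0, 0], 255],
    [[42, -28, 70], [0, 0, 0], 255],
    [[42, -28, 95], [0, 0, 0], 255]
  ]
}}

```text
time: 13.2
tool_pos: [0.6583, 0.1232, 0.2173]
ee_rot: [0.001, 0.284, 0.959, 0.001]
contact_force: [1.1, 0.7, 0.2]
gripper_width: 0.0005
grip_force: 0.0
```

Emit:
{"api": "carry_out", "payload": {
  "rows": [
    [[-20, 30, 20], [0, 0, 0], 255],
    [[-50, 60, 50], [0, 0, 0], 255],
    [[-80, 90, 50], [0, 0, 0], 255],
    [[-100, 125, 50], [0, 0, 0], 255],
    [[-110, 160, 50], [0, 0, 0], 255],
    [[-110, 180, 50], [0, 0, 0], 255],
    [[-110, 180, 50], [0, 0, 0], 255],
    [[-110, 180, 50], [0, 0, 0], 255]
  ]
}}

```text
time: 14.0
tool_pos: [0.5484, 0.3015, 0.2642]
ee_rot: [0.0, 0.284, 0.959, -0.001]
contact_force: [0.7, -0.3, 0.7]
gripper_width: 0.0004
grip_force: 0.0
```

Run:
```python
from h import *
S=ctrl.snapshot("scene");T=ctrl.snapshot("top")
cv2.imwrite("pics/c6.png",np.hstack([cv2.resize(S[165:285,215:330],None,fx=3.4,fy=3.4,interpolation=3),cv2.resize(T[80:200,190:305],None,fx=3.4,fy=3.4,interpolation=3)]))
print(blobs(S,(0,150,120),(4,255,255),(280,180,350,240),3)[0],blobs(T,(0,150,120),(4,255,255),(180,125,225,185),3)[0])
```

```text
[([314.4, 208.0], 25)] [([206.6, 148.4], 29)]
```

View pics/c6.png

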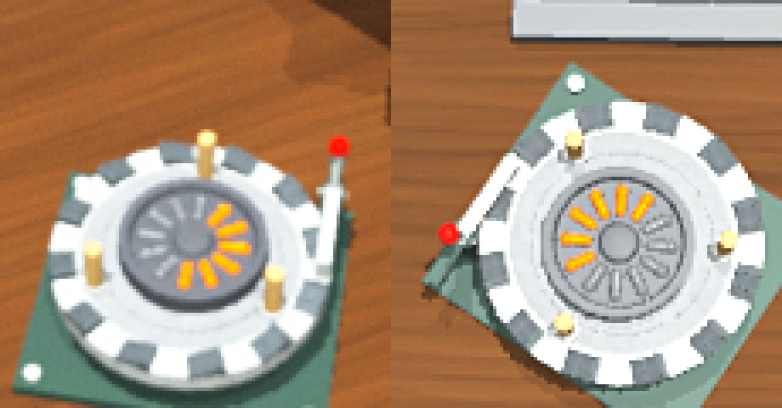

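The ball is back at its starting pixels (scene 314.4,208.0; top 206.6,148.4), so the pawl is fully down. The pegs and the tile pattern are one notch on, and the tile is centred. Handing in.

```bash
python3 -c "
from cell import ctrl
print(ctrl.get_obs()['time'],ctrl.hand_in())"
```

```text
the job is handed in; nothing more can be done
14.1 None
```

The job is handed in at 14.1 s: the last pictures show the wheel set back one notch (about 0.53 rad), the pawl down in the new notch and the tile centred; no verdict came back, and I did not re-check the bystanders by measurement.

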